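Gauge a bracket's bore with a go / no-go plug gauge

ROBOT

A 6-joint arm with a two-finger parallel gripper is mounted at the origin on the work surface. World frame = base frame: x ahead of the robot, y to its left, z up, the work surface at z = 0. Lengths are in m, angles in rad, forces in N, time in s.
With the tool pointing down it reaches from about 0.325 to 0.875 m from the base axis. Payload 4.4 kg.
Tool frame: the origin (TCP) lies at the very end of the fingers, on their centre line; the grasp point (between the pads) lies robot.hold_point_z behind it (robot.hold_point_z is the distance from the TCP to the grasp point, in m); z points along the fingers, y is the line along which they close (so a half turn about z gives the same grasp; the last joint's range is limited). The gripper opens to 85 mm and grips with 20 to 120 N. Pads are 22 mm wide; open, the fingers measure 114 mm over their backs; the gripper's body (76 mm by 85 mm) begins 54 mm behind the grasp point. The pads swing forward as they close: fully open they stand 13 mm farther back than shut.
Start: joints at [-1.252, 0.207, 1.542, -0, 1.393, -0.15], TCP at [0.26, -0.513, 0.231] pointing down, gripper open.
Joint ranges: [-2.73, 2.73], [-0.86, 2.22], [0.23, 2.46], [-1.11, 4.25], [0.08, 2.63], [-2.82, 2.82]. Speed limits (rad/s): [2.79, 2.79, 3.14, 3.14, 3.14, 3.14].

INTERFACE

Orientations are given as a rotation vector (axis times angle).
In Python, from bench import robot, eyes, solver gives the robot as it stands (robot), with the cameras (eyes) and the kinematics (solver). Calls block until the motion is done:
- robot.move_to(position, orientation): joint-space move of the TCP to a pose.
- robot.move_linear(position, orientation=None, v=0.15, threshold=None): straight line of the TCP; orientation=None keeps the orientation; v is the mean speed in m/s. With threshold (N) it stops when the force on the tool has changed by that much, and returns True; else False.
- robot.goto_joints(angles): joint-space move.
- robot.gripper_to(opening): finger opening in m; the grip force is fixed at half the most; returns when the fingers have stopped.
- robot.pause(seconds).
- solver.solve_ik(position, orientation): joint angles nearest the present ones, or None.
- eyes.read_camera(name): name is "side" or "top"; returns the picture (400x640x3 uint8, red, green, blue); there is no depth.
- eyes.camera_params(name): a dict with "K" (3x3 intrinsics, pixels), "world_from_camera" (4x4, takes a point from camera to world coordinates). Camera axes: x right, y up, looking along -z (the intrinsics and any distortion apply to the point x, -y, -z); pixel columns grow to the right and rows downward; lengths in m; the calibration is good to about 2 mm. A picture is of the moment at which its call begins. camera_params takes no time and is no camera call.
A pose or a line that the arm cannot do raises robot.MotionError and nothing moves.
- robot.sign_off(): hands the job in; it is judged then, once.
Readings, each from a call of its own:
- robot.get_time_s(): time.
- robot.get_qpos(): joint angles.
- robot.get_dq(): joint speeds.
- robot.get_effort(): joint torques, N m.
- robot.get_ee_pos(): TCP position.
- robot.get_eef_rot(): TCP orientation.
- robot.get_ft_force(): force on the tool from outside, world axes, zero at the start.
- robot.get_wrist_torque(): the same for the moment, N m.
- robot.get_opening(): finger opening in m.
- robot.get_gripper_force(): force on a finger pad.
Only numpy, scipy, OpenCV 4.12 (cv2) and the standard library are available. Lean on these libraries where they do the work, as an engineer would, in place of code of your own. Each camera call takes 0.05 s, during which the arm holds its last target. There are 200 camera calls.

TASK

Check the bore of the aluminium bracket with the double-ended plug gauge: push the long go end fully home, until its collar meets the bracket's face, and draw it out again; then hold the short, thicker no-go end squarely and centrally against the mouth of the bore (from either side) and press gently for a moment to confirm that it does not go in. Then lay the gauge back in its cradle, either way round, and let go. Never push hard, and do not disturb the scanner or the marker pen.

Things in the scene. Friction and masses are not known exactly. Their poses are not given: they have to be found in the camera images.
- gauge: Loose double-ended steel plug gauge, 164 mm long, 0.25 to 0.5 kg, round about its x axis, lying level in its cradle. Origin: mid-handle on the axis, within 15 mm of the balance point; x points to the go end. Dark handle: diameter 26 mm, x=-52 to 52 mm; grip it between the cradle's supports, fingers closing across the axis. Collar: diameter 46, x=52 to 58. Go plug: x=58 to 98.
- go_tip (a point): Centre of the end face of the long go plug (gauge x=98 mm), which is 35 mm in diameter and 40 mm long, its last 8 mm tapered to 27 mm.
- go_shoulder (a point): Centre of the collar's face on the go side (gauge x=58 mm); it meets the bracket's face when the go end is fully home.
- nogo_tip (a point): Centre of the end face of the no-go plug (gauge x=-66 mm), a short disc 42 mm in diameter, 14 mm long, from gauge x=-52 mm, its last 2 mm tapered to 40 mm.
- bracket: Fixed aluminium shaft bracket: upright block 36 mm thick (x), 70 mm wide (y), top 104 mm above the bench, on a foot 50 x 134 x 14 mm. Origin: on the bench under the block's centre; z up; x along the bore. Round bore, 38 mm in diameter, level, right through, axis 70 mm above the bench, open at both faces.
- bore_mouth_a (a point): Centre of the bore's mouth on the bracket's +x face (18 mm from its middle). Either mouth may be used. The go plug enters with 1.5 mm to spare all round; fully home, its tip stands 4 mm out of the far face. The no-go plug is 4 mm too big to enter.
- bore_mouth_b (a point): Centre of the bore's mouth on the bracket's -x face.
- cradle: Fixed grey plastic cradle: base 110 x 70 x 10 mm, two supports 10 mm thick at x=-38 and +38 mm (66 mm free between), each with a V notch 48 mm wide at the top, tips 58 mm above the bench. Origin: under the base's centre, on the bench; z up. The gauge lies along x, its axis 50 mm above the bench, the handle in both notches.
- scanner: Bystander: black handheld barcode scanner lying on its side, about 160 x 90 x 36 mm, loose. Origin under it, on the bench.
- marker: Bystander: white marker pen with a black cap, 154 mm long, 14 mm thick, loose, near the middle of the bench on the robot's side. Origin under it, on the bench.

How it is judged:
By the outcome, as a careful person would: the job done as asked, in the order asked, and still so for the second after the job is handed in, with the robot touching nothing.
It also fails if it takes over 72 s, if anything falls off the work surface, if the arm or the gripper's body presses on something with over 40 N, if the wrist force passes 120 N, or if a joint passes its speed limit or range.

## Working session

There is one attempt and no reset: what is moved stays moved. The work goes in short steps, each a Python script; the robot and the scene stay as the last script left them, time stands still between calls to the robot, and variables do not carry over. Pictures are saved under pics/ and viewed, at most 13 in all, crops included, and the job is handed in when it is done.

```bash
mkdir -p pics; ls; python3 - <<'E'
from bench import robot, eyes, solver
import cv2
for n in("top","side"):
    im=eyes.read_camera(n); cv2.imwrite(f"pics/{n}0.png",im[:,:,::-1]); p=eyes.camera_params(n); print(n,p)
print(robot.hold_point_z,robot.get_eef_rot(),robot.get_time_s(),robot.get_opening())
E
```

```text
bench.py
pics
top {'K': array([[484.75600853,   0.        , 323.12348931],
       [  0.        , 484.75600853, 193.55425761],
       [  0.        ,   0.        ,   1.        ]]), 'world_from_camera': array([[-0.0084301 ,  0.99478259, -0.10166872,  0.49270295],
       [-0.9999563 , -0.00797551,  0.00487691, -0.01366239],
       [ 0.00404061,  0.10170539,  0.99480636,  0.9229059 ],
       [ 0.        ,  0.        ,  0.        ,  1.        ]])}
side {'K': array([[461.09677291,   0.        , 321.477199  ],
       [  0.        , 461.09677291, 198.9766005 ],
       [  0.        ,   0.        ,   1.        ]]), 'world_from_camera': array([[-0.72063148,  0.50181291, -0.47840786,  0.19798932],
       [-0.69313904, -0.53713763,  0.48066771,  0.37511078],
       [-0.0157656 ,  0.67798745,  0.73490439,  0.67180573],
       [ 0.        ,  0.        ,  0.        ,  1.        ]])}
0.0187 [-3.05360379e+00 -7.29233857e-01  2.94908901e-04] 0.1 0.0853936892784504
```

View pics/top0.png

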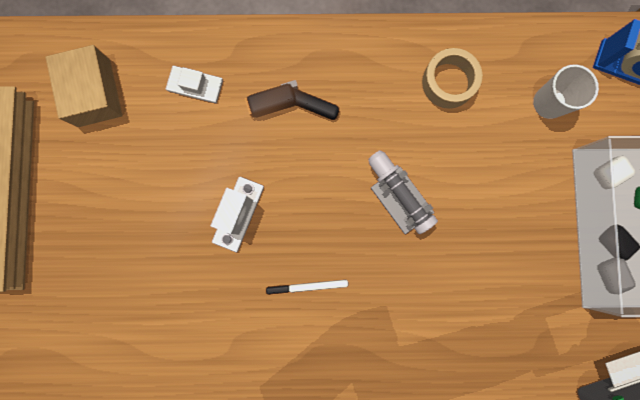

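View pics/side0.png

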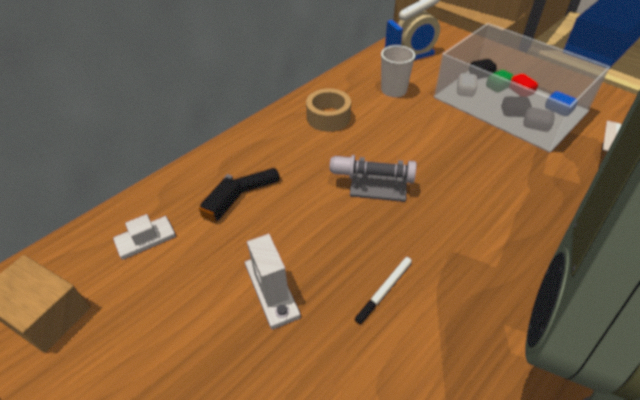

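The top view shows the bracket at about (237,215), the gauge in its cradle at about (403,193) with the go end up-left at (380,160), the scanner at (293,100) and the marker at (307,287). I'll enlarge crops next.

```bash
python3 - <<'E'
import cv2,numpy as np
t=cv2.imread("pics/top0.png"); s=cv2.imread("pics/side0.png")
def c(im,x,y,w,h,k): 
    r=cv2.resize(im[y:y+h,x:x+w],None,fx=k,fy=k,interpolation=cv2.INTER_CUBIC)
    for i in range(0,w,10): cv2.line(r,(i*k,0),(i*k,6 if i%50 else 14),(0,255,255),1)
    for i in range(0,h,10): cv2.line(r,(0,i*k),(6 if i%50 else 14,i*k),(0,255,255),1)
    return r
cv2.imwrite("pics/c_top.png",np.hstack([c(t,190,160,90,100,4),c(t,350,140,100,100,4)]))
cv2.imwrite("pics/c_side.png",np.hstack([c(s,235,230,80,100,4),c(s,320,140,110,100,4)]))
E
```

```text
(no output)
```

View pics/c_top.png

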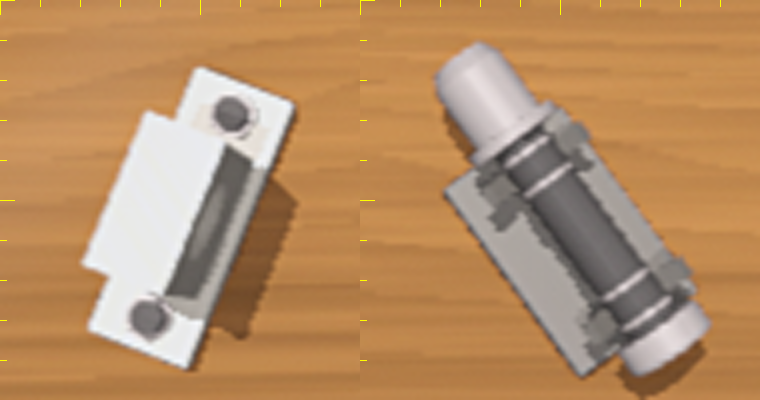

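View pics/c_side.png

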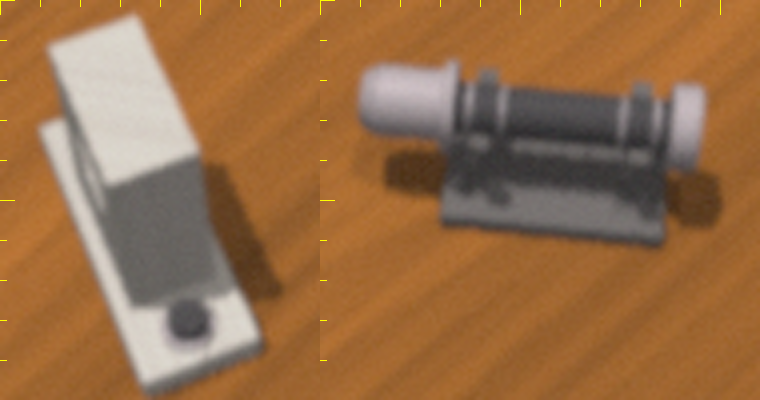

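The crops show the corners of the bracket's block top and foot clearly, and the gauge's silhouette with its end and collar edges. I'll fit (x, y, yaw) of each object to points in both cameras and overlay the result.

```bash
cat > h.py <<'E'
import numpy as np,cv2
from scipy.optimize import least_squares
from bench import robot, eyes, solver
P={n:eyes.camera_params(n) for n in("top","side")}
def proj(n,X):
    T=np.linalg.inv(P[n]["world_from_camera"]);X=np.atleast_2d(X)@T[:3,:3].T+T[:3,3]
    q=(X*[1,-1,-1])@P[n]["K"].T
    return q[:,:2]/q[:,2:]
def place(p,X):
    c,s=np.cos(p[2]),np.sin(p[2]);X=np.atleast_2d(X)
    return np.c_[p[0]+c*X[:,0]-s*X[:,1],p[1]+s*X[:,0]+c*X[:,1],X[:,2]]
def prof():  # gauge profile x,r
    return [(-66,20),(-64,21),(-52,21),(-52,13),(52,13),(52,23),(58,23),(58,17.5),(90,17.5),(98,13.5)]
def gauge_pts(z):
    a=np.linspace(0,2*np.pi,73)
    return [np.c_[np.full(73,x),r*np.cos(a),r*np.sin(a)+z]/1000 for x,r in prof()]
def gauge_mask(n,p,z=50):
    m=np.zeros((400,640),np.uint8);R=gauge_pts(z)
    for A,B in zip(R,R[1:]):
        q=proj(n,place(p,np.r_[A,B])); h=cv2.convexHull((q*16).round().astype(np.int32))
        cv2.fillConvexPoly(m,h,255,shift=4)
    return m
def bracket_edges():
    b=lambda x,y,z0,z1:[np.array([[i*x,j*y,k] for i,j in((1,1),(1,-1),(-1,-1),(-1,1),(1,1))])/1000. for k in(z0,z1)]
    a=np.linspace(0,2*np.pi,60)
    return b(18,35,14,104)+b(25,67,0,14)+[np.c_[np.full(60,s*18),19*np.cos(a),70+19*np.sin(a)]/1000 for s in(1,-1)]
def draw(im,n,p,curves,col):
    for c in curves: cv2.polylines(im,[(proj(n,place(p,c))*4*16+32).round().astype(np.int32)],False,col,1,cv2.LINE_AA,4)
E
cat > fit.py <<'E'
from h import *
def px(l,ox,oy): return (np.array(l)+.5)/4-.5+[ox,oy]
tb=px([(148,110),(226,142),(165,296),(82,265),(200,66),(88,328)],190,160)
X=np.array([(-18,-35,104),(18,-35,104),(18,35,104),(-18,35,104),(-25,-67,14),(-25,67,14)])/1000.
# image: 'up'=+x world, right=-y ; local +x points to image right (bore yaw ~ -113deg), local +y to image down?
sb=px([(47,45),(138,14),(200,152),(108,185)],235,230)
def best(res,starts): return min((least_squares(res,s,loss="soft_l1") for s in starts),key=lambda r:r.cost)
def rb(p,Ysg=1):
    Y=X*[1,-1,1]
    S=np.array([(18,35,104),(-18,35,104),(-18,-35,104),(18,-35,104)])/1000.
    return np.r_[(proj("top",place(p,Y))-tb).ravel(),(proj("side",place(p,S))-sb).ravel()]
r=best(rb,[(.43,.16,-1.97),(.43,.16,1.17)]);print("bracket",r.x,np.degrees(r.x[2]),r.fun.reshape(-1,2).round(1).tolist())
np.save("bracket.npy",r.x)
tg=px([(118,43),(153,132),(310,350)],350,140)  # rough only
# gauge: refine by mid-silhouette points
G=np.array([(95,0,50),(55,0,50),(-66,0,50)])/1000.
g=best(lambda p:(proj("top",place(p,G))-tg).ravel(),[(.5,-.15,.64)]);print("gauge0",g.x,np.degrees(g.x[2]),g.fun.round(1))
np.save("gauge.npy",g.x)
o=[]
for n,(x,y,w,h),(x2,y2,w2,h2) in(("top",(190,160,90,100),(350,140,100,100)),("side",(235,230,80,100),(320,140,110,100))):
    im=cv2.resize(cv2.imread(f"pics/{n}0.png"),None,fx=4,fy=4,interpolation=cv2.INTER_CUBIC)
    draw(im,n,r.x,bracket_edges(),(0,0,255))
    c,_=cv2.findContours(cv2.resize(gauge_mask(n,g.x),None,fx=4,fy=4),0,1); cv2.drawContours(im,c,-1,(0,255,0),1)
    o.append(np.hstack([im[y*4:(y+h)*4,x*4:(x+w)*4],im[y2*4:(y2+h2)*4,x2*4:(x2+w2)*4]]))
o=np.vstack(o) if o[0].shape==o[1].shape else np.vstack([i[:,:760] for i in o])
cv2.imwrite("pics/ov1.png",cv2.resize(o,None,fx=.75,fy=.75,interpolation=cv2.INTER_AREA))
E
python3 fit.py
```

```text
bracket [ 0.54912072  0.14236515 -1.96328382] -112.48787696002006 [[0.3, 0.2], [0.4, 0.1], [-0.6, -0.0], [0.5, -0.3], [-0.2, -0.3], [-0.3, 0.2], [23.9, -7.0], [-20.8, 8.3], [-21.8, 8.8], [24.4, -7.9]]
gauge0 [ 0.57594224 -0.16931385  0.55035799] 31.53319030300712 [-0.7  1.9  2.4 -2.  -0.4  0. ]
```

```bash
python3 - <<'E'
s=open("fit.py").read()
s=s.replace("S=np.array([(18,35,104),(-18,35,104),(-18,-35,104),(18,-35,104)])","S=np.array([(-18,35,104),(18,35,104),(18,-35,104),(-18,-35,104)])")
a=s.index("tg=px");b=s.index("np.save(\"gauge")
s=s[:a]+'''tg=px([(115,67),(315,351),(83,190),(225,377)],350,140)
sg=px([(50,100),(370,127),(122,223),(342,242)],320,140)
G=lambda d:(np.array([(90,0,50),(-66,0,50),(55-d,35,10),(-55-d,35,10)])/1000.,np.array([(90,0,50),(-59,0,50),(55-d,35,0),(-55-d,35,0)])/1000.)
g=best(lambda p:np.r_[(proj("top",place(p,G(p[3])[0]))-tg).ravel(),(proj("side",place(p,G(p[3])[1]))-sg).ravel()],[(.57,-.17,.6,0)]);print("gauge",g.x,np.degrees(g.x[2]),g.fun.reshape(-1,2).round(1).tolist())
'''+s[b:]
s=s.replace("c,_=cv2.find",'draw(im,n,g.x,[np.array([(i*55-g.x[3],j*35,k) for i,j in((1,1),(1,-1),(-1,-1),(-1,1),(1,1))])/1000 for k in(0,10)],(255,0,0));c,_=cv2.find')
open("fit.py","w").write(s)
E
python3 fit.py
```

```text
bracket [ 0.55007831  0.14282237 -1.95889866] -112.23662599260312 [[-0.0, -0.3], [0.0, -0.5], [-0.8, -0.6], [0.3, -0.8], [-0.6, -0.8], [-0.4, -0.2], [1.3, 0.5], [0.5, 0.6], [0.8, 0.1], [0.7, 0.4]]
gauge [ 0.5744551  -0.16929924  0.60986172  0.1589995 ] 34.94250248323927 [[-0.9, 0.6], [0.2, -0.6], [0.7, -1.0], [-0.4, -0.3], [3.0, -0.7], [-0.6, -0.1], [-0.0, 0.5], [0.7, 1.6]]
```

View pics/ov1.png

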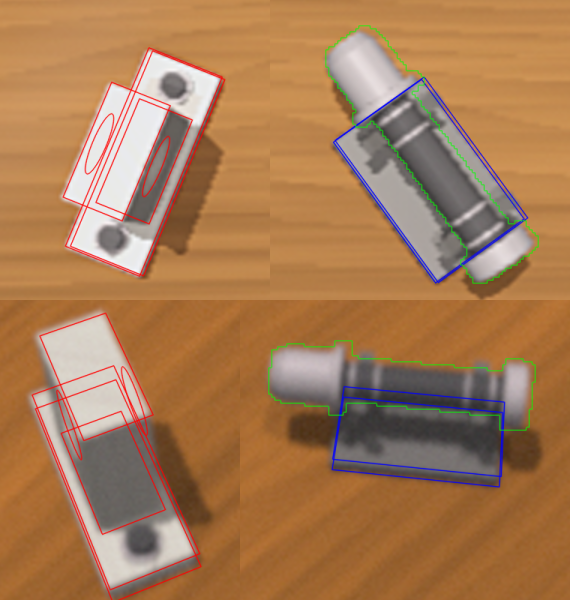

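The overlay fits the bracket well in both views. The gauge outline is about 1 px to the right in the top view, which is close enough to grasp. I'll check IK along the whole route, then grasp.

```bash
cat >> h.py <<'E'
from scipy.spatial.transform import Rotation as Ro
H=robot.hold_point_z
def ori(yaw):
    c,s=np.cos(yaw),np.sin(yaw); return Ro.from_matrix(np.array([[c,s,0],[s,-c,0],[0,0,-1]])).as_rotvec()
B=np.load("bracket.npy");G=np.load("gauge.npy")
YB=B[2]+np.pi; D=np.array([np.cos(YB),np.sin(YB),0]); L=np.array([-D[1],D[0],0])
def at(a,z=.07,l=0): # grip point along bore: a towards far side, l lateral
    return np.r_[B[:2],0]+a*D+l*L+[0,0,z-H]
def gr(z,dx=0): return np.array([G[0]+dx*np.cos(G[2]),G[1]+dx*np.sin(G[2]),z-H])
E
python3 - <<'E'
from h import *
for p,o in((gr(.15),G[2]),(gr(.05),G[2]),(gr(.17),G[2]),(at(-.14,.17),YB),(at(-.14),YB),(at(-.076),YB),(at(.13,.17),YB),(at(.084),YB)):
    q=solver.solve_ik(p,ori(o)); print(p.round(3),None if q is None else np.round(q,2))
o=ori(G[2]); f0=robot.get_ft_force()
robot.move_to(gr(.13),o); print(robot.get_time_s())
print(robot.move_linear(gr(.05),v=.08,threshold=8),robot.get_ee_pos(),gr(.05))
robot.gripper_to(.035); print(robot.get_opening(),robot.get_ft_force()-f0)
robot.gripper_to(.02); print(robot.get_opening(),robot.get_gripper_force(),robot.get_ft_force()-f0,robot.get_time_s())
cv2.imwrite("pics/g_top.png",eyes.read_camera("top")[:,:,::-1])
E
```

```text
[ 0.574 -0.169  0.131] [-0.43  0.35  1.57 -0.    1.21  0.53]
[ 0.574 -0.169  0.031] [-0.43  0.49  1.62 -0.    1.03  0.53]
[ 0.574 -0.169  0.151] [-0.43  0.33  1.56 -0.    1.25  0.53]
[0.497 0.013 0.151] [-0.15  0.13  1.81 -0.    1.2   0.24]
[0.497 0.013 0.051] [-0.15  0.28  1.88 -0.    0.99  0.24]
[0.521 0.072 0.051] [-0.03  0.33  1.8  -0.    1.01  0.36]
[0.599 0.263 0.151] [ 0.28  0.44  1.41 -0.    1.29  0.67]
[0.582 0.221 0.051] [ 0.22  0.5   1.56 -0.    1.09  0.61]
1.85
False [ 0.5751016  -0.1695793   0.03199586] [ 0.5744551  -0.16929924  0.0313    ]
0.035061308168585215 [ 0.51872926 -0.2907116   0.2282799 ]
0.024574785755301816 58.59032213687897 [-1.81726514  4.44706672  5.02421996] 3.7833
```

Grasped: the opening is 24.6 mm with 58 N at the pad. Next I lift it, go to the pre-insert pose in front of the bore, and look from both cameras.

```bash
python3 - <<'E'
from h import *
np.save("grasp.npy",robot.get_ee_pos())
robot.move_linear(gr(.17),v=.12); robot.pause(.2); print(robot.get_ft_force(),robot.get_wrist_torque(),robot.get_opening())
robot.move_to(at(-.14,.17),ori(YB)); robot.move_linear(at(-.135),v=.12); robot.pause(.3)
print(robot.get_ee_pos(),at(-.135),robot.get_time_s(),robot.get_ft_force())
p=robot.get_ee_pos()+[0,0,H]; o=[]
g=[p[0],p[1],YB]
for n,(x,y,w,h) in(("top",(190,140,180,140)),("side",(235,170,180,140))):
    raw=eyes.read_camera(n)[:,:,::-1].copy(); cv2.imwrite(f"pics/pre_{n}.png",raw)
    im=cv2.resize(raw,None,fx=4,fy=4,interpolation=cv2.INTER_CUBIC)
    draw(im,n,B,bracket_edges(),(0,0,255))
    for c in [gauge_pts(p[2]*1000)[i] for i in (0,2,5,6,8,9)]: draw(im,n,g,[c],(0,200,0))
    o.append(im[y*4:(y+h)*4,x*4:(x+w)*4])
cv2.imwrite("pics/pre.png",cv2.resize(np.vstack(o),None,fx=.53,fy=.53,interpolation=cv2.INTER_AREA))
E
```

```text
[-1.16812519  0.3791632  -3.96364842] [-0.00927775  0.01649333  0.03743688] 0.02408324480857586
[0.49947296 0.01782502 0.05193665] [0.49898992 0.01786248 0.0513    ] 7.275 [-0.44582858 -0.10206365 -3.70377307]
```

View pics/pre.png

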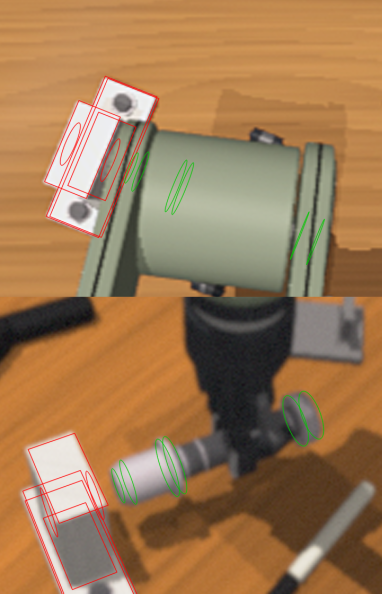

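The top view is blocked by the arm. The side view shows the gauge close to prediction, with the go tip near the left mouth. I'll enlarge the side picture to measure the relative offset.

```bash
python3 - <<'E'
from h import *
p=robot.get_ee_pos()+[0,0,H]; g=[p[0],p[1],YB]
im=cv2.resize(cv2.imread("pics/pre_side.png"),None,fx=4,fy=4,interpolation=cv2.INTER_CUBIC); 
draw(im,"side",B,bracket_edges(),(0,0,255))
for i in (0,2,6,8,9): draw(im,"side",g,[gauge_pts(p[2]*1000)[i]],(0,200,0))
cv2.imwrite("pics/pre2.png",im[200*4:320*4,240*4:400*4])
E
```

```text
(no output)
```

View pics/pre2.png

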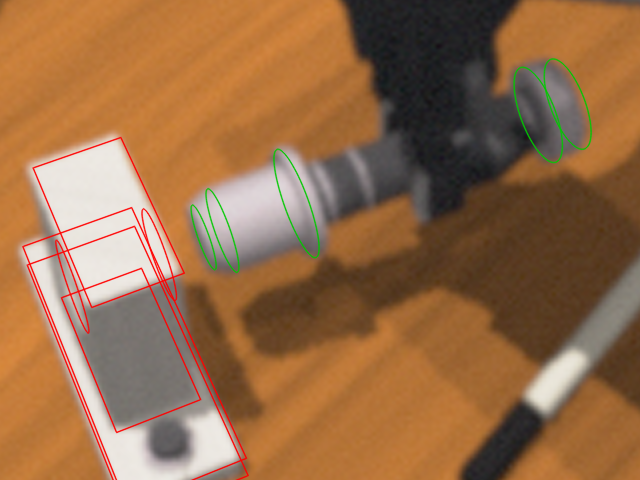

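The gauge is within about 1 mm of the bore axis. I'll insert slowly, watching the force.

```bash
cat >> h.py <<'E'
def rel(f0=0): f=robot.get_ft_force()-f0; return np.round([f@D,f@L,f[2]],2)
def apos(): d=robot.get_ee_pos()-np.r_[B[:2],0]; return np.round([d@D*1000,d@L*1000,(d[2]+H)*1000],2)
E
python3 - <<'E'
from h import *
f0=np.array(robot.get_ft_force()); np.save("f0.npy",f0)
for a in (-.118,-.110,-.102,-.094,-.086,-.079):
    h=robot.move_linear(at(a),v=.03,threshold=5)
    print(a,h,apos(),rel(f0),np.round(robot.get_wrist_torque(),2),robot.get_time_s())
    if h: break
E
```

```text
-0.118 False [-1.1795e+02  9.0000e-02  6.9940e+01] [ 0.81 -1.29  0.13] [ 0.02 -0.   -0.03] 8.0917
-0.11 False [-1.0983e+02 -2.0000e-02  7.0020e+01] [ 0.21 -0.58  0.16] [-0.04 -0.02  0.02] 8.5083
-0.102 False [-1.0181e+02  3.0000e-02  6.9990e+01] [ 0.15 -0.71 -0.33] [ 0.01  0.01 -0.03] 8.925
-0.094 False [-9.379e+01  1.000e-02  6.999e+01] [ 0.14 -0.55  0.44] [-0.01  0.02 -0.02] 9.3417
-0.086 False [-8.582e+01  2.000e-02  6.998e+01] [-0.34 -0.16  0.08] [-0.02 -0.02 -0.05] 9.7583
-0.079 False [-7.881e+01  1.000e-02  7.001e+01] [-0.22 -1.41  0.04] [-0.03  0.03 -0.01] 10.1417
```

It went in with no contact force. Now I push to the collar and check, then probe the lateral clearance lightly to find the bore's centre, then draw out.

```bash
python3 - <<'E'
from h import *
f0=np.array(robot.get_ft_force())
h=robot.move_linear(at(-.066),v=.012,threshold=6); robot.pause(.3)
print("home",h,apos(),rel(f0),robot.get_time_s())
im=eyes.read_camera("side")[:,:,::-1]; cv2.imwrite("pics/home.png",cv2.resize(im[200:320,240:400],None,fx=4,fy=4,interpolation=cv2.INTER_CUBIC))
ah=apos()[0]/1000; np.save("home.npy",ah)
if h:
    robot.move_linear(at(ah-.003),v=.02); robot.pause(.2); f1=robot.get_ft_force(); print(apos(),rel(f1))
    for s in(1,-1):
        k=robot.move_linear(at(ah-.003,l=s*.0035),v=.008,threshold=4); print(s,k,apos(),rel(f1))
        robot.move_linear(at(ah-.003),v=.02); robot.pause(.2); print(apos(),rel(f1))
print(robot.get_time_s())
E
```

```text
home True [-76.7    0.63  68.67] [ 1.38 -2.91  2.71] 10.9583
[-80.19   0.63  69.59] [0. 0. 0.]
1 True [-80.19   0.77  69.71] [ 2.04 -0.8  -0.37]
[-79.72   0.46  69.71] [ 0.96  2.53 -1.77]
-1 False [-79.98  -2.4   69.51] [ 0.39  4.84 -0.68]
[-79.63  -0.38  70.18] [ 0.68  1.99 -0.66]
13.45
```

View pics/home.png

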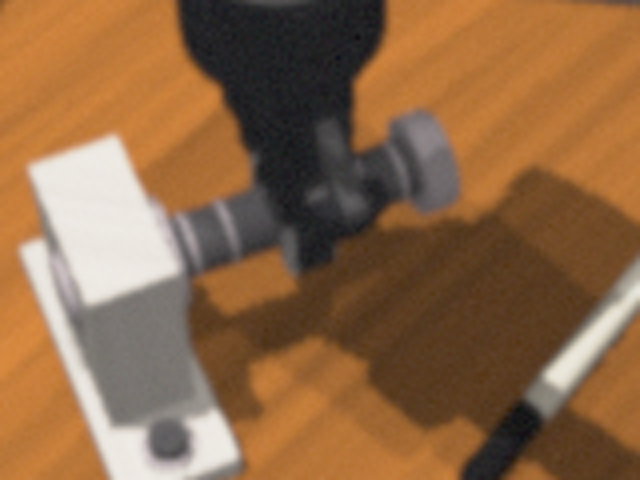

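The picture shows the go end in the bore, with the collar at or very near the face at about (160,230) and the tip showing at the far face at about (65,280). The force at the stop was ambiguous, so I'll confirm home in fine settled steps.

```bash
python3 - <<'E'
from h import *
robot.move_linear(at(-.081),v=.02); robot.pause(.3); f0=robot.get_ft_force(); print(apos(),robot.get_opening())
for a in np.arange(-.079,-.0705,.001):
    h=robot.move_linear(at(a),v=.012,threshold=10); robot.pause(.15); r=rel(f0); print(round(a*1000),h,apos(),r,np.round(robot.get_wrist_torque(),2))
    if r[0]<-6 or h: break
print(robot.get_time_s())
E
```

```text
[-8.098e+01 -3.000e-02  7.001e+01] 0.024165700089360993
-79 False [-7.896e+01  3.000e-02  6.997e+01] [-1.13  0.85 -0.17] [ 0.   -0.04 -0.03]
-78 False [-7.799e+01  1.000e-02  7.001e+01] [ 0.02  0.19 -0.12] [-0.01  0.02 -0.04]
-77 False [-7.699e+01  1.000e-02  7.001e+01] [ 0.1   0.54 -0.27] [ 0.06 -0.01 -0.01]
-76 False [-76.49   0.11  69.83] [-3.22 -0.53 -0.6 ] [-0.53  0.13 -0.05]
-75 False [-76.43   0.19  69.66] [-6.29 -0.25 -0.89] [-0.95  0.19 -0.05]
16.0667
```

Home is confirmed: the advance stops dead at a = -76.4 mm with about 6 N axial. Now a settled lateral probe, then withdraw.

```bash
python3 - <<'E'
from h import *
robot.move_linear(at(-.079),v=.02); robot.pause(.3); f0=robot.get_ft_force(); T=[]
for s in(1,-1):
    for l in np.arange(.0005,.0041,.0005):
        robot.move_linear(at(-.079,l=s*l),v=.01); robot.pause(.1); f=np.mean([rel(f0) for _ in range(4)],0); T.append((round(s*l*1e3,1),apos()[1],f[1].round(2)))
        if abs(f[1])>3: break
    robot.move_linear(at(-.079),v=.02); robot.pause(.1)
print(T)
robot.move_linear(at(-.10),v=.03);robot.move_linear(at(-.15),v=.1); print(apos(),robot.get_opening(),robot.get_time_s())
E
```

```text
[(np.float64(0.5), np.float64(0.36), np.float64(-0.13)), (np.float64(1.0), np.float64(0.53), np.float64(-2.26)), (np.float64(1.5), np.float64(0.78), np.float64(-2.79)), (np.float64(2.0), np.float64(0.99), np.float64(-4.35)), (np.float64(-0.5), np.float64(0.21), np.float64(0.38)), (np.float64(-1.0), np.float64(-0.77), np.float64(0.97)), (np.float64(-1.5), np.float64(-1.5), np.float64(0.75)), (np.float64(-2.0), np.float64(-2.02), np.float64(0.61)), (np.float64(-2.5), np.float64(-2.28), np.float64(1.91)), (np.float64(-3.0), np.float64(-2.44), np.float64(3.49))]
[-149.95   -0.16   70.11] 0.024665587328479472 22.4667
```

The contacts at +0.4 and -2.15 mm put the bore's centre at l ≈ -0.9 mm. I'll carry the gauge over the bracket and press the no-go end on the far mouth.

```bash
python3 - <<'E'
from h import *
l=-.0009
robot.move_linear(at(-.15,.175),v=.12);robot.move_linear(at(.125,.175,l),v=.2);robot.move_linear(at(.125,.07,l),v=.1)
robot.move_linear(at(.090,.07,l),v=.05); robot.pause(.3); f0=robot.get_ft_force(); print(apos(),robot.get_time_s())
for a in np.arange(.088,.0775,-.001):
    h=robot.move_linear(at(a,.07,l),v=.01,threshold=10); robot.pause(.12); r=rel(f0); print(round(a*1000),h,apos(),r,np.round(robot.get_wrist_torque(),2))
    if r[0]>5 or h: break
robot.pause(.7); print(apos(),rel(f0))
im=eyes.read_camera("side")[:,:,::-1]; cv2.imwrite("pics/nogo.png",cv2.resize(im[180:320,180:340],None,fx=4,fy=4,interpolation=cv2.INTER_CUBIC))
robot.pause(.3); print(robot.get_opening(),robot.get_time_s())
E
```

```text
[90.25 -0.84 69.95] 27.3667
88 False [87.98 -0.9  70.  ] [-1.15  0.33  0.15] [ 0.01 -0.04  0.06]
87 False [87.   -0.92 70.02] [ 0.24 -0.22  0.72] [-0.04  0.06 -0.  ]
86 False [85.98 -0.92 70.01] [-0.18 -0.02  0.  ] [-0.03 -0.03 -0.01]
85 False [85.02 -0.88 70.  ] [-0.37 -0.    0.14] [ 0.01 -0.03  0.02]
84 False [83.98 -0.91 70.  ] [-0.8   0.98  0.5 ] [ 0.01 -0.05  0.02]
83 False [83.59 -1.01 70.26] [3.   0.11 0.4 ] [ 0.46 -0.13 -0.03]
82 False [83.55 -1.06 70.45] [5.39 0.59 0.08] [ 0.85 -0.22 -0.04]
[83.57 -1.04 70.45] [5.87 1.37 0.35]
0.024112913261047593 31.0833
```

View pics/nogo.png

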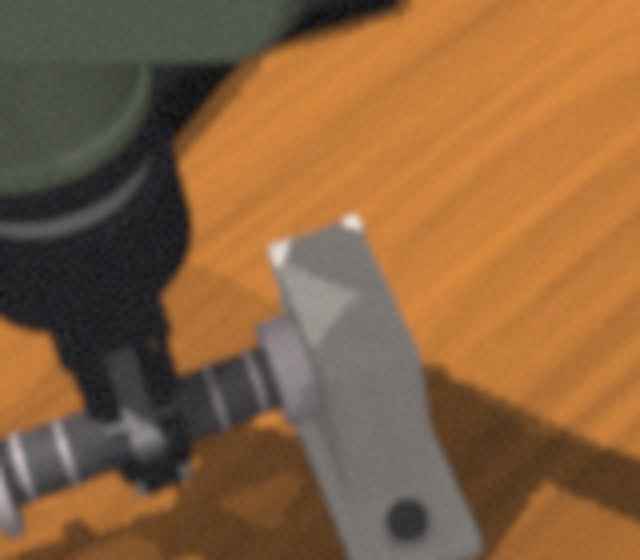

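The no-go disc sits flat and central on the face, around (290,370), at 83.57 mm against the expected 83.6, held at about 6 N for a second. Now back to the cradle.

```bash
python3 - <<'E'
from h import *
l=-.0009
robot.move_linear(at(.092,.07,l),v=.03);robot.move_linear(at(.125,.07,l),v=.1);robot.move_linear(at(.125,.18,l),v=.12)
robot.move_linear(at(-.12,.18,l),v=.2)
LG=np.array([-np.sin(G[2]),np.cos(G[2]),0])*.0008
robot.move_to(gr(.15)+LG,ori(G[2])); robot.move_linear(gr(.07)+LG,v=.1); robot.pause(.3); f0=robot.get_ft_force(); print(robot.get_opening(),robot.get_time_s())
for z in np.arange(.056,.0465,-.001):
    h=robot.move_linear(gr(z)+LG,v=.02,threshold=8); robot.pause(.12); f=robot.get_ft_force()-f0
    print(round(z*1e3),h,robot.get_ee_pos()[2].round(4),f.round(2),np.round(robot.get_wrist_torque(),2))
    if f[2]>3.5 or h: break
im=eyes.read_camera("side")[:,:,::-1]; cv2.imwrite("pics/place.png",cv2.resize(im[110:230,300:460],None,fx=4,fy=4,interpolation=cv2.INTER_CUBIC))
print(robot.get_time_s())
E
```

```text
0.024592282610953007 36.6
56 False 0.0375 [ 0.35 -0.22  0.07] [ 0.03  0.02 -0.04]
55 False 0.0363 [ 0.13 -0.68  0.4 ] [-0.02  0.04 -0.02]
54 False 0.0353 [-0.39  1.14  0.07] [0.05 0.05 0.01]
53 False 0.0342 [ 0.45 -0.43  0.9 ] [0.01 0.02 0.03]
52 False 0.0333 [ 0.48 -0.14  0.72] [-0.03 -0.02  0.  ]
51 False 0.0323 [-0.02 -0.55  0.36] [-0.01 -0.02  0.01]
50 False 0.032 [-3.15  1.98  9.3 ] [ 0.13  0.54 -0.03]
39.8167
```

View pics/place.png

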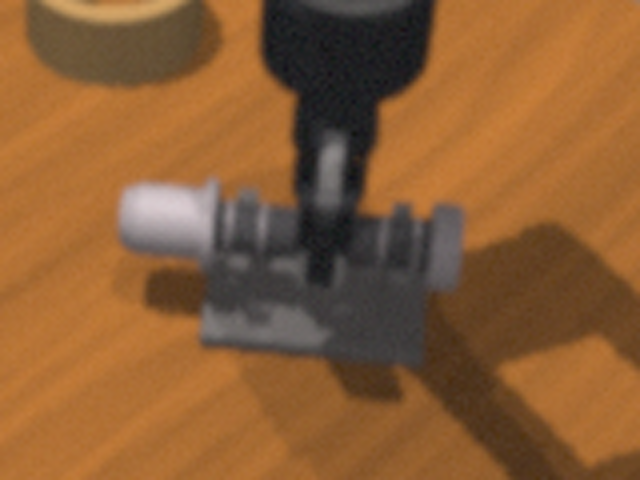

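The gauge lies in both notches, with the collar at (210,220) and the no-go disc at (450,245), both outside the supports. Contact came at the same height as the original grasp. I'll release, rise clear and take a last look from the top camera.

```bash
python3 - <<'E'
from h import *
robot.gripper_to(.085); robot.pause(.3); p=robot.get_ee_pos()
robot.move_linear(p+[0,0,.13],v=.1); robot.goto_joints([-1.252,0.207,1.542,0,1.393,-0.15]); robot.pause(.3)
t=eyes.read_camera("top")[:,:,::-1]; s=eyes.read_camera("side")[:,:,::-1]
t0=cv2.imread("pics/top0.png")
for n,(y,x) in dict(gauge=(slice(140,240),slice(360,445)),marker=(slice(270,300),slice(255,360)),scanner=(slice(75,125),slice(240,345)),bracket=(slice(170,255),slice(205,270))).items():
    print(n,np.abs(t[y,x].astype(int)-t0[y,x]).mean().round(2))
k=lambda i:cv2.resize(i,None,fx=4,fy=4,interpolation=cv2.INTER_CUBIC)
cv2.imwrite("pics/end.png",np.hstack([k(t[140:240,350:450]),k(s[140:240,330:430])])); print(robot.get_time_s())
E
```

```text
gauge 0.85
marker 0.55
scanner 0.68
bracket 0.46
44.3
```

View pics/end.png

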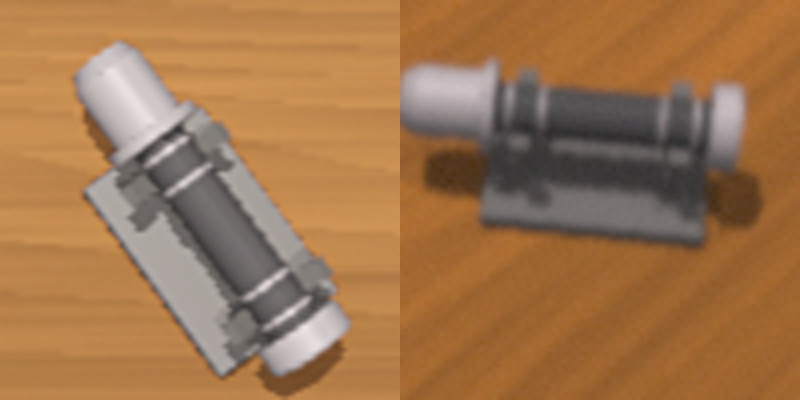

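The gauge is back in its cradle as at the start (go end at about (120,80), no-go disc at about (305,340) in the left crop), and the marker and scanner have not moved.

```bash
python3 -c "
from bench import robot, eyes, solver
print(robot.sign_off())"
```

```text
the job is handed in; nothing more can be done
None
```

The bore passed: the go end went fully home with the collar on the bracket's face (about 6 N) and came out again, the no-go end was stopped at the mouth under about 6 N, the gauge is back in its cradle and released, the scanner and marker are unmoved, and the job was handed in at about 44 s.

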